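Set the stacked desk pieces out on their stands

ROBOT

A 6-joint arm with a two-finger parallel gripper is mounted at the origin on the work surface. World frame = base frame: x ahead of the robot, y to its left, z up, the work surface at z = 0. Lengths are in m, angles in rad, forces in N, time in s.
With the tool pointing down it reaches from about 0.35 to 0.875 m from the base axis. Payload 15.5 kg.
Tool frame: the origin (TCP) lies on the front face of the gripper's body, between the roots of the fingers; the fingertips stand 73 mm ahead of it and the grasp point (between the pads) lies 54 mm ahead of it; z points along the fingers, y is the line along which they close (so a half turn about z gives the same grasp; the last joint's range is limited). The gripper opens to 85 mm and grips with 20 to 120 N. Pads are 22 mm wide; open, the fingers measure 114 mm over their backs; the gripper's body (76 mm by 85 mm) begins 54 mm behind the grasp point. The pads swing forward as they close: fully open they stand 13 mm farther back than shut.
Start: joints at [1.109, 0.494, 1.345, -0, 1.302, -0.096], TCP at [0.224, 0.584, 0.304] pointing down, gripper open.
Joint ranges: [-2.91, 2.91], [-0.82, 2.16], [0.22, 2.67], [-1.22, 4.37], [0.12, 2.79], [-3.08, 3.08]. Speed limits (rad/s): [1.89, 1.89, 2.57, 3.01, 3.01, 3.01].

INTERFACE

Orientations are given as a unit quaternion [w, x, y, z].
In Python, from workcell import bot gives the robot as it stands.
- The arm moves only by the tool step_arm, never from a script. Its argument "plan" is a list of rows, each a list of 3 entries, a list of its own where there are three numbers: the closure in counts, from 0 (fully open) to 255 (shut), then the shift along the tool's x, y, z in mm, then the turn, a rotation vector about the tool's x, y, z in rad. In form: [[claw, [tx, ty, tz], [ax, ay, az]], ...]. A call has 1 to 5 rows; each row is the pose to reach, as a shift and turn from the pose commanded when the call began, along the tool's axes at that moment; what a row does not reach only later rows make up. A row lasts 1/8 s, in which the tool goes at most 62.5 mm and 10.7 degrees, less where a joint would pass 70% of its speed; a pose out of reach is approached as far as the arm can. A call with a gripper value outside its range is refused whole. The fingers move at their own pace and stop on an object; "grip_force" is the grip in N (left out, the last holds). Time passes only in rows, so rows that repeat a pose let the fingers close. It gives the time, the measured TCP pose, the force, the opening and the grip force at its end, in the units of the state.
- bot.sense(): the state, without advancing time (a new reading comes with each control period).
- bot.snapshot(name): name is "side" or "top"; returns a dict with "image" (384x512x3 uint8, blue, green, red), "mtx" (3x3 intrinsics, pixels), "eye" and "attitude" of the camera in the world. Camera axes: x right, y up, looking along -z (the intrinsics and any distortion apply to the point x, -y, -z); pixel columns grow to the right and rows downward; lengths in m; the calibration is good to about 2 mm. A picture is of the moment at which its call begins. There is no depth.
- bot.close_job(): hands the job in; it is judged then, once.
The state is a dict: "t": time; "q": joint angles; "joint_vel": joint speeds; "joint_efforts": joint torques, N m; "tcp_pos": TCP position; "tool_rot": TCP orientation; "ft_force": force on the tool from outside, world axes, zero at the start; "torque": the same for the moment, N m; "width": opening from 0.0 (shut) to 1.0 (fully open); "gripper_force": force on a finger pad.
Only numpy, scipy, OpenCV 4.12 (cv2) and the standard library are available. Lean on these libraries where they do the work, as an engineer would, in place of code of your own. Each camera call takes 0.05 s, during which the arm holds its last target. There are 200 camera calls.

TASK

The four writing-desk pieces have come back stacked on the carrying board. Take the stack apart and set each piece upright, centred and square, on the dark wooden stand whose shape matches its foot: the brush rest on the narrow stand, the brass ink box on the square one, the round seal-paste box on the round one, the inkstone on the big oblong one. Drop nothing, and leave the celadon brush washer and the paperweight where they lie.

Things in the scene. Friction and masses are not known exactly. Their poses are not given: they have to be found in the camera images.
- brush_rest: White porcelain brush rest with five peaks in a row, the top of the stack at the start. Foot 84 x 24 mm, 38 mm high at the middle peak (outer peaks 26 and 31 mm). Origin: centre of its underside; x along the row of peaks, y across it, z up. Above its 6 mm foot it is 18 mm thick in y with flat upright faces; take it across y at the middle peak. About 0.1 kg. Its stand is narrow_stand.
- ink_box: Square brass ink box with its lid on (one solid piece), 42 x 42 x 28 mm high, second from the top of the stack. Origin: centre of its underside; x and y along its sides, z up. About 0.16 kg. Its stand is square_stand.
- paste_box: Round celadon-green porcelain seal-paste box with its lid on (one solid piece), 58 mm diameter, 30 mm high, third from the top of the stack. Origin: centre of its underside, z up; its yaw means nothing. About 0.11 kg. Its stand is round_stand.
- inkstone: Dark slate inkstone, 116 x 62 x 22 mm high, with a sunk pool at its +x end; the bottom of the stack, lying on a fixed 6 mm thick bamboo carrying board, 150 x 100 mm. The paste box stands on it, 8 to 18 mm from its centre towards -x. Origin: centre of its underside; x along its length, y across, z up. About 0.4 kg. Take it across y (62 mm). Its stand is inkstone_stand; either end may point either way.
- narrow_stand: Narrow oblong dark wooden stand for the brush rest, 108 x 48 mm. Fixed; does not move. Flat top without a rim, 20 mm above the table; origin under its centre, on the table (z = 0), z up; x along its length.
- square_stand: Square dark wooden stand for the ink box, 66 x 66 mm. Fixed; does not move. Flat top without a rim, 20 mm above the table; origin under its centre, on the table (z = 0), z up; x and y along its sides.
- round_stand: Round dark wooden stand for the seal-paste box, 82 mm diameter. Fixed; does not move. Flat top without a rim, 20 mm above the table; origin under its centre, on the table (z = 0), z up; its yaw means nothing.
- inkstone_stand: Big oblong dark wooden stand for the inkstone, 140 x 86 mm. Fixed; does not move. Flat top without a rim, 20 mm above the table; origin under its centre, on the table (z = 0), z up; x along its length.
- washer: Celadon-green round open bowl (brush washer), 90 mm across, 36 mm high, standing loose among the stands. Not part of the job: leave it where it is. Origin: centre of its underside.
- paperweight: Pale marble bar paperweight with a small brass grip, 160 x 24 mm, 16 mm high, lying loose among the stands. Not part of the job: leave it where it is. Origin: centre of its underside, x along its length.
There are look-alikes about, which are no part of the job. What is shaped like the inkstone_stand but purple is not meant.

How it is judged:
At the end, for the whole second after the job is handed in: Each piece rests upright (0.08 rad) and still on top of its own stand (underside 17.5 to 22.5 mm above the stand's origin), centred within 12 mm; brush rest and inkstone lie along their stands, and the ink box square to its own, within 0.2 rad (either way round) (horizontal distance between brush_rest and narrow_stand below 0.012 m and z of brush_rest in the frame of narrow_stand between 0.0175 and 0.0225 m and angle between each of brush_rest, ink_box, paste_box, inkstone's own z axis and vertical below 0.08 rad and linear speed of each of brush_rest, ink_box, paste_box, inkstone below 0.01 m/s and horizontal distance between ink_box and square_stand below 0.012 m and z of ink_box in the frame of square_stand between 0.0175 and 0.0225 m and horizontal distance between paste_box and round_stand below 0.012 m and z of paste_box in the frame of round_stand between 0.0175 and 0.0225 m and horizontal distance between inkstone and inkstone_stand below 0.012 m and z of inkstone in the frame of inkstone_stand between 0.0175 and 0.0225 m and angle between the x axis of brush_rest and the x axis of narrow_stand, either way round below 0.2 rad and angle between the x axis of inkstone and the x axis of inkstone_stand, either way round below 0.2 rad and (angle between the x axis of ink_box and the x axis of square_stand, either way round below 0.2 rad or angle between the x axis of ink_box and the y axis of square_stand, either way round below 0.2 rad)); the robot touches nothing.
It fails at once if a piece of the stack is let fall: faster than 0.8 m/s (a free fall of about 33 mm) with no finger on it ((linear speed of brush_rest above 0.8 m/s and contact force between brush_rest and the fingers below 0.02 N) or (linear speed of ink_box above 0.8 m/s and contact force between ink_box and the fingers below 0.02 N) or (linear speed of paste_box above 0.8 m/s and contact force between paste_box and the fingers below 0.02 N) or (linear speed of inkstone above 0.8 m/s and contact force between inkstone and the fingers below 0.02 N)).
It fails at once if the celadon brush washer is pushed more than 30 mm from its place (distance of washer from where it was at the start of the episode above 0.03 m).
It fails at once if the paperweight is pushed more than 30 mm from its place (distance of paperweight from where it was at the start of the episode above 0.03 m).
It also fails if it takes over 128 s, if anything falls off the work surface, if the arm or the gripper's body presses on something with over 40 N, if the wrist force passes 120 N, or if a joint passes its speed limit or range.

## Working session

There is one attempt and no reset: what is moved stays moved. The work goes in short steps, Python scripts to look and compute and a tool call to move; the robot and the scene stay as the last step left them, time stands still between calls to the robot, and variables do not carry over. Pictures are saved under pics/ and viewed, at most 14 in all, crops included, and the job is handed in when it is done.

Besides the shell and the picture viewer there is one more tool, called after "Request:" by a JSON object that holds its "api" and its "payload". step_arm: Moves the arm, as the interface text tells. Its arguments: {"type":"object","properties":{"plan":{"type":"array","items":{"type":"array"}},"grip_force":{"type":"number"}},"required":["plan"]}

```bash
ls; mkdir -p pics
python3 - <<'E'
from workcell import bot
import cv2,pickle
s=bot.sense();print(s)
d={n:bot.snapshot(n) for n in("top","side")}
pickle.dump(d,open('snap0.pkl','wb'))
for n in d:
    cv2.imwrite(f'pics/{n}0.png',cv2.resize(d[n]['image'],(800,600),interpolation=cv2.INTER_CUBIC));print(n,{k:v for k,v in d[n].items() if k!='image'})
E
```

```text
pics
{'t': 0.0, 'q': array([ 1.10949092e+00,  4.94157285e-01,  1.34610406e+00,  1.81464049e-05,
        1.30251608e+00, -9.55003489e-02]), 'joint_vel': array([ 0.00095315,  0.00120836, -0.00103263,  0.00011374, -0.00037256,
        0.00125327]), 'joint_efforts': array([ 8.91883678e-05, -8.82160234e+01, -3.83894026e+01,  1.36778567e-04,
        9.69771354e-03, -1.01306418e-04]), 'tcp_pos': array([0.22343826, 0.5834131 , 0.30332548]), 'tool_rot': array([-1.71209321e-04,  1.81886791e-01,  9.83319299e-01, -5.67169717e-04]), 'ft_force': array([-0.04853682, -0.14940246,  0.26550928]), 'torque': array([-0.02930134, -0.0119519 ,  0.00908846]), 'gripper_force': 0.0, 'width': 0.9975487157763638}
top {'mtx': array([[428.98197559,   0.        , 258.92975362],
       [  0.        , 428.98197559, 195.75059881],
       [  0.        ,   0.        ,   1.        ]]), 'eye': array([0.28832188, 0.09385824, 1.32735397]), 'attitude': array([-0.69864048, -0.03633554,  0.04854197,  0.71289893])}
side {'mtx': array([[353.16574244,   0.        , 256.06581298],
       [  0.        , 353.16574244, 185.70972519],
       [  0.        ,   0.        ,   1.        ]]), 'eye': array([ 0.18539507, -0.60460316,  1.00972611]), 'attitude': array([ 0.92949804,  0.32437888, -0.05592127, -0.16638674])}
```

View pics/top0.png

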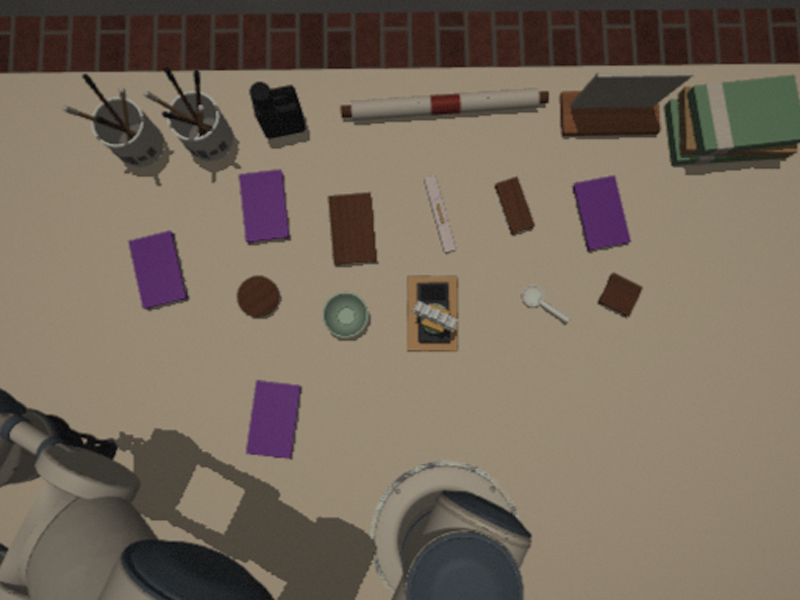

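View pics/side0.png

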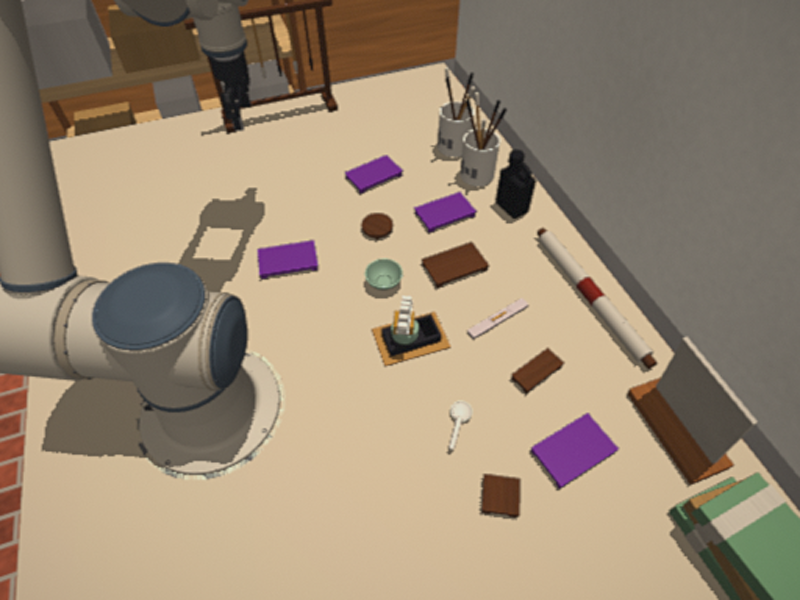

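```bash
cat > h.py <<'E'
import numpy as np,cv2,pickle
from scipy.spatial.transform import Rotation as R
def cam(s):
    q=np.array(s['attitude']);return R.from_quat(q[[1,2,3,0]]).as_matrix(),np.array(s['eye']),s['mtx']
def ray(s,uv):
    A,e,K=cam(s);uv=np.atleast_2d(uv).astype(float)
    d=np.c_[(uv[:,0]-K[0,2])/K[0,0],-(uv[:,1]-K[1,2])/K[1,1],-np.ones(len(uv))]
    return e,d@A.T
def onto(s,uv,z):
    e,d=ray(s,uv);return e+d*((z-e[2])/d[:,2])[:,None]
def proj(s,P):
    A,e,K=cam(s);c=(np.atleast_2d(P)-e)@A
    return np.c_[K[0,0]*c[:,0]/-c[:,2]+K[0,2],K[1,1]*-c[:,1]/-c[:,2]+K[1,2]]
def blobs(mask,lo=30,hi=3000):
    n,l,st,ce=cv2.connectedComponentsWithStats(mask.astype(np.uint8))
    return [(l==i,st[i,4],ce[i]) for i in range(1,n) if lo<st[i,4]<hi]
def rect(s,m,z):
    ys,xs=np.nonzero(m);p=onto(s,np.c_[xs,ys],z)[:,:2]
    (c,wh,a)=cv2.minAreaRect((p*1000).astype(np.float32))
    if wh[0]<wh[1]: a+=90;wh=wh[::-1]
    return p.mean(0),np.array(c)/1000,np.round(wh),(a+90)%180-90
E
python3 - <<'E'
from h import *
d=pickle.load(open('snap0.pkl','rb'))
for n in d:
    s=d[n];hsv=cv2.cvtColor(s['image'],cv2.COLOR_BGR2HSV).astype(int);H,S,V=[hsv[...,i] for i in range(3)]
    C={'wood':proj,'a':1}
    masks={'dark':(V<100)&(S>90)&((H<14)|(H>172)),'purple':(H>125)&(H<150)&(S>100),'green':(H>50)&(H<95)&(S>35),'white':(V>150)&(S<40)}
    for k,m in masks.items():
        z={'dark':.01,'purple':.01,'green':.018,'white':.01}[k]
        for b,a,c in blobs(m):
            r=rect(s,b,z)
            if .2<r[0][0]<.65 and abs(r[0][1])<.6: print(n,k,a,c.round(1),r[0].round(4),r[1].round(4),r[2],round(r[3],1))
t=d['top']['image'][170:232,252:302];t=cv2.resize(t,None,fx=8,fy=8,interpolation=cv2.INTER_CUBIC)
u=d['side']['image'][180:242,232:294];u=cv2.resize(u,None,fx=6.4,fy=8,interpolation=cv2.INTER_CUBIC)
o=np.hstack([t,u])[:600,:800];cv2.imwrite('pics/stack.png',np.clip(o*1.3,0,255).astype(np.uint8))
E
```

```text
top dark 487 [329. 131.] [ 0.649  -0.1563] [ 0.6488 -0.1565] [108.  48.] 16.7
top dark 1162 [225.2 146. ] [0.6064 0.1716] [0.6064 0.1716] [141.  84.] 4.2
top dark 429 [396.8 188.1] [ 0.4627 -0.3608] [ 0.4622 -0.3604] [66. 65.] -28.3
top dark 528 [164.6 189.5] [0.4723 0.3601] [0.4723 0.3606] [78. 77.] 0.1
top purple 1146 [384.5 136. ] [ 0.6298 -0.3317] [ 0.63   -0.3314] [139.  86.] 10.4
top purple 1210 [100.6 172.4] [0.5295 0.558 ] [0.5296 0.5576] [139.  85.] 13.4
top purple 1287 [174.6 268.3] [0.2312 0.3289] [0.2317 0.3288] [138.  85.] -7.7
top green 445 [221.1 201.5] [0.4307 0.1859] [0.4323 0.1876] [83. 80.] 88.9
top white 102 [285.5 151.4] [ 0.5854 -0.017 ] [ 0.5868 -0.0167] [56. 19.] 13.4
top white 84 [340.2 189.2] [ 0.4626 -0.1838] [ 0.4627 -0.1831] [33. 28.] -24.1
top white 39 [354.7 198.4] [ 0.433  -0.2275] [ 0.4337 -0.2264] [64.  5.] 54.6
side dark 236 [241.  144.2] [0.4726 0.3605] [0.4721 0.3597] [84. 72.] 70.4
side dark 615 [289.9 168.9] [0.6033 0.173 ] [0.6056 0.1706] [140.  91.] 3.4
side dark 326 [343.9 236.9] [ 0.6495 -0.1561] [ 0.6476 -0.1557] [111.  46.] 17.3
side dark 540 [320.1 316.8] [ 0.4619 -0.3589] [ 0.4609 -0.3585] [67. 63.] 62.3
side purple 438 [238.7 110.6] [0.5295 0.5593] [0.5307 0.5591] [142.  94.] 13.3
side purple 651 [183.4 165.4] [0.2316 0.3298] [0.2319 0.3292] [137.  95.] -8.4
side purple 1331 [367.  287.6] [ 0.6295 -0.3303] [ 0.63   -0.3293] [143.  85.] 10.1
side green 321 [245.1 175.2] [0.433  0.1959] [0.4323 0.1952] [82. 81.] 69.6
side green 86 [260.4 215.3] [0.4234 0.0111] [0.4306 0.0155] [68. 35.] 20.4
side white 51 [259.8 193.9] [0.4555 0.1019] [0.4568 0.1034] [40. 21.] 69.1
side white 52 [258.7 205.8] [0.4338 0.0549] [0.431  0.0517] [51. 23.] 63.4
side white 149 [293.5 266.9] [ 0.4538 -0.1954] [ 0.4424 -0.2075] [95. 39.] 48.7
```

View pics/stack.png

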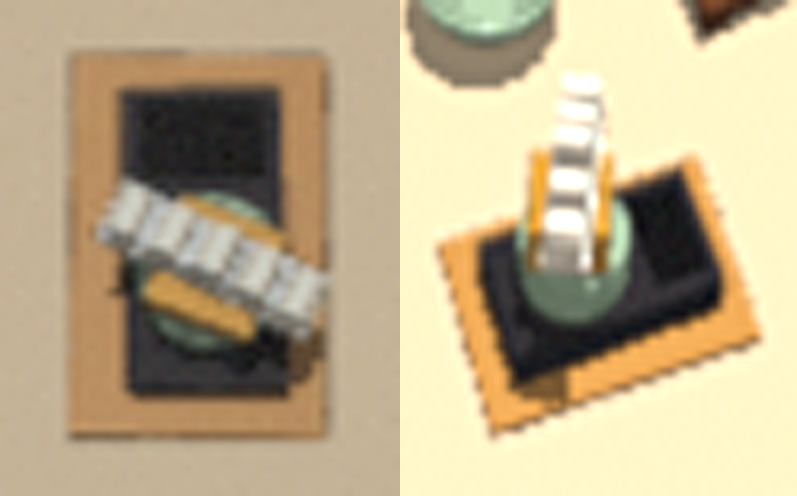

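```bash
cat >> h.py <<'E'
def go(p,yaw,st=None):
    """shift (mm) and turn to bring grasp point (54mm ahead) to p with tool y at yaw deg, tool down"""
    if st is None:
        from workcell import bot; st=bot.sense()
    q=np.array(st['tool_rot']);T=R.from_quat(q[[1,2,3,0]])
    a=np.radians(yaw);y=np.array([np.cos(a),np.sin(a),0]);z=np.array([0,0,-1.]);x=np.cross(y,z)
    G=R.from_matrix(np.c_[x,y,z]);t=np.array(p)-54e-3*z
    return (T.inv().apply(t-st['tcp_pos'])*1000).round(1),(T.inv()*G).as_rotvec().round(3)
def tri(d,pt,ps):
    A=[];b=[]
    for n,p in(('top',pt),('side',ps)):
        e,v=ray(d[n],p);v=v[0]/np.linalg.norm(v[0]);M=np.eye(3)-np.outer(v,v);A.append(M);b.append(M@e)
    x,r,_,_=np.linalg.lstsq(np.vstack(A),np.hstack(b),rcond=None);return x.round(4),np.sqrt(r)
E
python3 - <<'E'
from h import *
d=pickle.load(open('snap0.pkl','rb'))
for n,(x0,x1,y0,y1) in {'top':(258,298,185,220),'side':(245,275,186,218)}.items():
    s=d[n];hsv=cv2.cvtColor(s['image'],cv2.COLOR_BGR2HSV).astype(int);H,S,V=[hsv[...,i] for i in range(3)]
    m=(S<40)&(V>95);w=np.zeros_like(m);w[y0:y1,x0:x1]=1;m&=w
    for b,a,c in blobs(m):
        r=rect(s,b,.1);print(n,a,c,r)
        d[n+'c']=cv2.minAreaRect(np.argwhere(b)[:,::-1].astype(np.float32))[0];print(d[n+'c'])
    
print(tri(d,d['topc'],d['sidec']))
T=lambda u,v:(252+u/8-.44,170+v/8-.44)
U=lambda u,v:(232+(u-400)/6.4-.44,180+v/8-.44)
print('mid',tri(d,T(212,246),U(575,138)))
# ink box visible strip ends at z .086; board corners z=.006
print('ink',onto(d['top'],[T(180,196),T(282,243),T(145,283),T(253,340)],.086).round(4))
print('board',onto(d['top'],[T(69,52),T(328,52),T(328,438),T(69,438)],.006).round(4))
print('stone',onto(d['top'],[T(120,89),T(279,89),T(288,396),T(128,396)],.028).round(4))
print(go([.42,0,.2],-25))
E
```

```text
top 197 [278.37055838 201.28426396] (array([0.41912891, 0.01542845]), array([0.41796686, 0.01543699]), array([84., 23.]), 62.15052795410156)
(278.4000244140625, 201.7000274658203)
side 145 [258.80689655 201.96551724] (array([0.4170789 , 0.00970697]), array([0.41850079, 0.01136586]), array([98., 22.]), 63.690269470214844)
(258.9726867675781, 201.73208618164062)
(array([0.4191, 0.0148, 0.0929]), array([0.00060874]))
mid (array([0.4202, 0.0172, 0.1159]), array([5.48235189e-05]))
ink [[ 0.442   0.0265  0.086 ]
 [ 0.4241 -0.0102  0.086 ]
 [ 0.4104  0.0401  0.086 ]
 [ 0.3889  0.0014  0.086 ]]
board [[ 0.5094  0.0641  0.006 ]
 [ 0.5075 -0.0371  0.006 ]
 [ 0.3569 -0.0325  0.006 ]
 [ 0.359   0.0673  0.006 ]]
stone [[ 0.491   0.0453  0.028 ]
 [ 0.4898 -0.0156  0.028 ]
 [ 0.372  -0.0157  0.028 ]
 [ 0.3732  0.0451  0.028 ]]
(array([-392.2, -474.5,   49.8]), array([-1.000e-03,  1.000e-03,  1.641e+00]))
```

```bash
python3 -c "
from h import *;print(go([.4185,.0155,.2],-27.5))"
```

```text
(array([-385.3, -460.6,   49.8]), array([-1.000e-03,  1.000e-03,  1.685e+00]))
```

Request:
{"api": "step_arm", "payload": {"plan": [[0,[-385,-461,50],[0,0,1.685]],[0,[-385,-461,50],[0,0,1.685]],[0,[-385,-461,50],[0,0,1.685]],[0,[-385,-461,50],[0,0,1.685]],[0,[-385,-461,50],[0,0,1.685]]], "grip_force": 30}}

```text
t: 0.72
tcp_pos: [0.3247, 0.2872, 0.2778]
tool_rot: [0.0, 0.609, 0.793, 0.0]
ft_force: [1.0, 0.0, 0.5]
width: 0.999
gripper_force: 0.0
```

```bash
python3 -c "
from h import *;print(go([.4185,.0155,.2],-27.5))"
```

```text
(array([-286.8,   20.3,   23.8]), array([ 0.   , -0.   ,  0.742]))
```

Request:
{"api": "step_arm", "payload": {"plan": [[0,[-287,20,24],[0,0,0.742]],[0,[-287,20,24],[0,0,0.742]],[0,[-287,20,24],[0,0,0.742]],[0,[-287,20,24],[0,0,0.742]],[0,[-287,20,24],[0,0,0.742]]]}}

```text
t: 1.35
tcp_pos: [0.4201, 0.015, 0.2537]
tool_rot: [0.0, 0.855, 0.519, -0.0]
ft_force: [0.6, -0.0, -0.4]
width: 0.998
gripper_force: 0.0
```

```bash
python3 -c "
from h import *;print(go([.4185,.0155,.11],-27.5))"
```

```text
(array([-0.3, -1.7, 89.7]), array([0.   , 0.   , 0.001]))
```

Request:
{"api": "step_arm", "payload": {"plan": [[0,[0,-2,30],[0,0,0]],[0,[0,-2,60],[0,0,0]],[0,[0,-2,80],[0,0,0]],[0,[0,-2,90],[0,0,0]],[0,[0,-2,90],[0,0,0]]]}}

```text
t: 1.98
tcp_pos: [0.4177, 0.0185, 0.1637]
tool_rot: [-0.0, 0.853, 0.521, -0.0]
ft_force: [-0.2, 0.2, 0.0]
width: 1.004
gripper_force: 0.0
```

Request:
{"api": "step_arm", "payload": {"plan": [[120,[0,0,0],[0,0,0]],[160,[0,0,0],[0,0,0]],[190,[0,0,0],[0,0,0]],[220,[0,0,0],[0,0,0]],[255,[0,0,0],[0,0,0]]]}}

```text
t: 2.6
tcp_pos: [0.4193, 0.0183, 0.1647]
tool_rot: [0.001, 0.853, 0.521, 0.001]
ft_force: [5.2, -0.3, 10.6]
width: 0.209
gripper_force: 51.8
```

Request:
{"api": "step_arm", "payload": {"plan": [[255,[0,0,0],[0,0,0]],[255,[0,0,0],[0,0,0]],[255,[0,0,0],[0,0,0]],[255,[0,0,0],[0,0,0]]]}}

```text
t: 3.1
tcp_pos: [0.4193, 0.0183, 0.1647]
tool_rot: [0.001, 0.853, 0.521, 0.001]
ft_force: [4.5, -1.0, 10.6]
width: 0.203
gripper_force: 51.8
```

```bash
python3 -c "
from h import *
from workcell import bot
s=bot.sense();print(s['tcp_pos'],s['width'],s['gripper_force'])
p=s['tcp_pos'];print(go([p[0],p[1],.2],-27.5))"
```

```text
[0.41933075 0.01825396 0.1647012 ] 0.20315546506521098 51.81137953015423
(array([  0.1,   0.3, -89.3]), array([ 0.003, -0.001,  0.005]))
```

Request:
{"api": "step_arm", "payload": {"plan": [[255,[0,0,-10],[0,0,0]],[255,[0,0,-30],[0,0,0]],[255,[0,0,-60],[0,0,0]],[255,[0,0,-90],[0,0,0]],[255,[0,0,-90],[0,0,0]]]}}

```text
t: 3.72
tcp_pos: [0.4183, 0.0184, 0.256]
tool_rot: [0.001, 0.853, 0.521, 0.001]
ft_force: [0.5, 0.2, -0.9]
width: 0.205
gripper_force: 49.9
```

Run:
```python
from h import *
from workcell import bot
s=bot.sense();print(s['tcp_pos'],s['width'],s['gripper_force'],s['ft_force'])
print(go([.649,-.156,.2],-73))
d={n:bot.snapshot(n) for n in("top","side")};pickle.dump(d,open('snap1.pkl','wb'))
t=d['top']['image'][130:232,232:334];t=cv2.resize(t,(400,500),interpolation=cv2.INTER_CUBIC)
u=d['side']['image'][130:242,212:324];u=cv2.resize(u,(400,500),interpolation=cv2.INTER_CUBIC)
cv2.imwrite('pics/s1.png',np.hstack([t,u]))
```

```text
[0.4183374  0.01843615 0.25595445] 0.2054027303448653 49.894609642069554 [ 0.49596992  0.17616404 -0.92906444]
(array([-49.8, 284.9,   2.8]), array([ 0.003, -0.002,  0.8  ]))
```

View pics/s1.png

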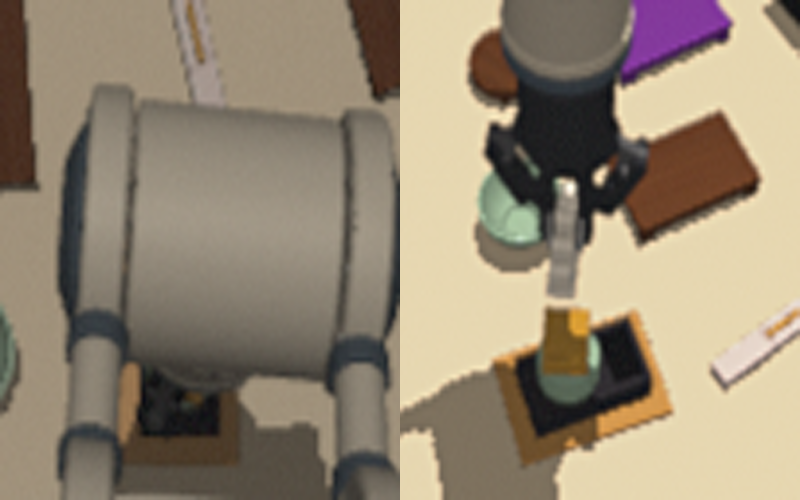

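Request:
{"api": "step_arm", "payload": {"plan": [[255,[-50,286,3],[0,0,0.8]],[255,[-50,286,3],[0,0,0.8]],[255,[-50,286,3],[0,0,0.8]],[255,[-50,286,3],[0,0,0.8]],[255,[-50,286,3],[0,0,0.8]]]}}

```text
t: 4.45
tcp_pos: [0.6507, -0.1584, 0.249]
tool_rot: [-0.0, 0.989, 0.145, -0.001]
ft_force: [0.3, 0.9, -1.1]
width: 0.206
gripper_force: 50.1
```

```bash
python3 -c "
from h import *;print(go([.6504,-.1556,.07],-73))"
```

```text
(array([  0.7,  -2.7, 125. ]), array([-0.001,  0.002, -0.005]))
```

Request:
{"api": "step_arm", "payload": {"plan": [[255,[1,-3,50],[0,0,0]],[255,[1,-3,100],[0,0,0]],[255,[1,-3,125],[0,0,0]],[255,[1,-3,125],[0,0,0]],[255,[1,-3,125],[0,0,0]]]}}

```text
t: 5.08
tcp_pos: [0.6497, -0.1536, 0.1265]
tool_rot: [0.0, 0.989, 0.148, 0.0]
ft_force: [-0.2, 0.4, -1.3]
width: 0.206
gripper_force: 50.1
```

Run:
```python
from h import *
from workcell import bot
print(go([.6504,-.1556,.0455],-73))
d={n:bot.snapshot(n) for n in("side",)}
u=d['side']['image'][200:272,302:398];cv2.imwrite('pics/s2.png',cv2.resize(u,(800,600),interpolation=cv2.INTER_CUBIC))
print(bot.sense()['tcp_pos'])
```

```text
(array([ 0. ,  2.1, 27. ]), array([ 0., -0., -0.]))
[ 0.65000158 -0.15368175  0.1270661 ]
```

View pics/s2.png

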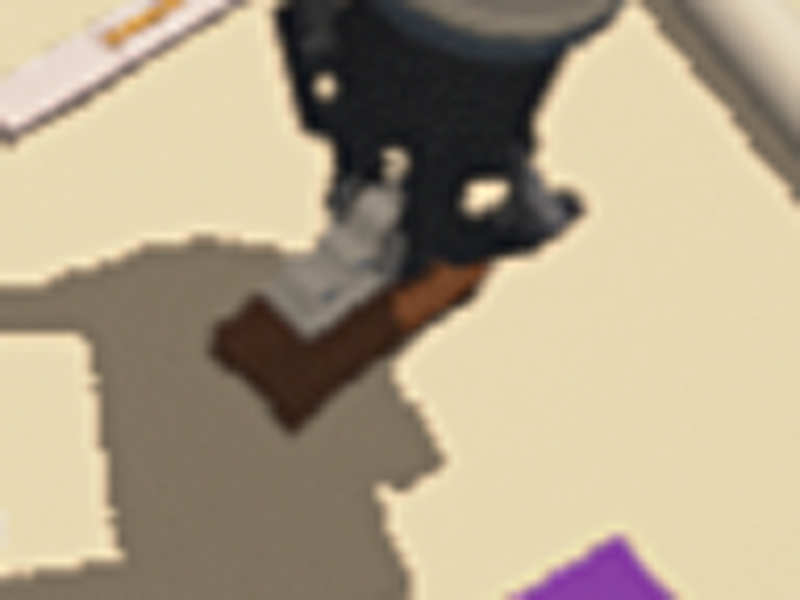

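Request:
{"api": "step_arm", "payload": {"plan": [[255,[0,2,12],[0,0,0]],[255,[0,2,20],[0,0,0]],[255,[0,2,25],[0,0,0]],[255,[0,2,25],[0,0,0]],[255,[0,2,25],[0,0,0]]]}}

```text
t: 5.75
tcp_pos: [0.6502, -0.1555, 0.1011]
tool_rot: [0.0, 0.989, 0.148, 0.0]
ft_force: [0.0, -0.2, -0.8]
width: 0.204
gripper_force: 50.1
```

Run:
```python
from h import *
print(go([.6504,-.1556,.0447],-73))
```

```text
(array([0.2, 0.2, 2.4]), array([ 0., -0., -0.]))
```

Request:
{"api": "step_arm", "payload": {"plan": [[255,[0,0,1.5],[0,0,0]],[255,[0,0,3],[0,0,0]],[255,[0,0,3],[0,0,0]],[255,[0,0,3],[0,0,0]]]}}

```text
t: 6.25
tcp_pos: [0.6502, -0.1555, 0.0988]
tool_rot: [0.0, 0.989, 0.148, 0.0]
ft_force: [-4.5, 0.8, 9.8]
width: 0.201
gripper_force: 52.2
```

Request:
{"api": "step_arm", "payload": {"plan": [[190,[0,0,0],[0,0,0]],[150,[0,0,0],[0,0,0]],[100,[0,0,0],[0,0,0]],[0,[0,0,0],[0,0,0]],[0,[0,0,0],[0,0,0]]]}}

```text
t: 6.88
tcp_pos: [0.65, -0.1555, 0.0979]
tool_rot: [-0.0, 0.989, 0.148, -0.0]
ft_force: [0.6, -0.5, -0.3]
width: 0.993
gripper_force: 0.0
```

Request:
{"api": "step_arm", "payload": {"plan": [[0,[0,0,-10],[0,0,0]],[0,[0,0,-40],[0,0,0]],[0,[0,0,-90],[0,0,0]],[0,[0,0,-130],[0,0,0]],[0,[0,0,-130],[0,0,0]]]}}

```text
t: 7.5
tcp_pos: [0.6514, -0.1559, 0.2322]
tool_rot: [0.001, 0.989, 0.148, 0.003]
ft_force: [1.3, 0.3, -0.8]
width: 0.997
gripper_force: 0.0
```

Request:
{"api": "step_arm", "payload": {"plan": [[0,[-150,-250,0],[0,0,0]],[0,[-150,-250,0],[0,0,0]],[0,[-150,-250,0],[0,0,0]],[0,[-150,-250,0],[0,0,0]],[0,[-150,-250,0],[0,0,0]]]}}

```text
t: 8.12
tcp_pos: [0.431, 0.0412, 0.2278]
tool_rot: [-0.0, 0.989, 0.148, -0.001]
ft_force: [1.0, -0.6, 0.5]
width: 1.001
gripper_force: 0.0
```

Run:
```python
from h import *
from workcell import bot
print(bot.sense()['tcp_pos'])
d={n:bot.snapshot(n) for n in("top","side")};pickle.dump(d,open('snap2.pkl','wb'))
t=cv2.resize(d['top']['image'],(400,500));u=cv2.resize(d['side']['image'],(400,500))
cv2.imwrite('pics/s3.png',np.hstack([t,u]))
```

```text
[0.43096012 0.04119508 0.22779371]
```

View pics/s3.png

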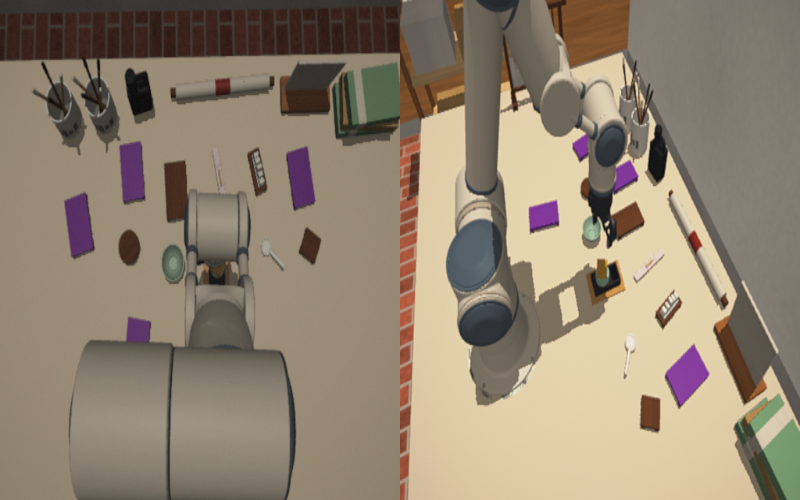

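Request:
{"api": "step_arm", "payload": {"plan": [[0,[22,-244,0],[0,0,0]],[0,[22,-244,0],[0,0,0]],[0,[22,-244,0],[0,0,0]],[0,[22,-244,0],[0,0,0]]]}}

```text
t: 8.72
tcp_pos: [0.3831, 0.2816, 0.2279]
tool_rot: [-0.0, 0.989, 0.148, 0.0]
ft_force: [0.8, 0.3, -0.2]
width: 1.0
gripper_force: 0.0
```

Run:
```python
from h import *
from workcell import bot
print(bot.sense()['tcp_pos'])
d={n:bot.snapshot(n) for n in("top","side")};pickle.dump(d,open('snap3.pkl','wb'))
for n,z in(('top',.086),('side',.086)):
    s=d[n];hsv=cv2.cvtColor(s['image'],cv2.COLOR_BGR2HSV).astype(int);H,S,V=[hsv[...,i] for i in range(3)]
    c=proj(s,[.42,.015,.07])[0].astype(int);w=np.zeros(H.shape,bool);w[c[1]-35:c[1]+35,c[0]-40:c[0]+40]=1
    for k,m,z in(('brass',(H>12)&(H<30)&(S>140),.086),('green',(H>45)&(H<95)&(S>35),.058)):
        for b,a,cc in blobs(m&w): print(n,k,a,cc,*rect(s,b,z))
s=d['top'];hsv=cv2.cvtColor(s['image'],cv2.COLOR_BGR2HSV).astype(int)
S,V=hsv[...,1],hsv[...,2];m=(S<60)&(V>90);w=np.zeros(S.shape,bool);c=proj(s,[.649,-.156,.04])[0].astype(int);w[c[1]-22:c[1]+22,c[0]-14:c[0]+14]=1
for b,a,cc in blobs(m&w):print('rest',a,cc,*rect(s,b,.03))
t=cv2.resize(d['top']['image'][165:225,252:302],(400,480),interpolation=cv2.INTER_CUBIC)
u=cv2.resize(d['side']['image'][180:240,232:282],(400,480),interpolation=cv2.INTER_CUBIC)
cv2.imwrite('pics/s4.png',np.hstack([t,u]))
```

```text
[0.38308371 0.28159797 0.22792609]
top brass 177 [278.42937853 203.29943503] [0.41472091 0.01450214] [0.41458661 0.01449076] [41. 37.] -21.850685119628906
side brass 180 [258.03888889 206.02777778] [0.4126229  0.00479072] [0.41258798 0.00518056] [55. 38.] 68.98206329345703
side brass 357 [261.23529412 221.44257703] [ 0.40178167 -0.05299515] [ 0.41202438 -0.03574759] [134.  88.] -2.353973388671875
side green 287 [245.09059233 176.19512195] [0.4215028  0.15914628] [0.41975153 0.15623961] [78. 64.] -20.416542053222656
side green 97 [260.08247423 214.91752577] [ 0.41351031 -0.01194236] [ 0.4179057  -0.00855326] [67. 41.] 10.854108810424805
rest 242 [333.30578512 116.26033058] [ 0.69046214 -0.16795634] [ 0.67316412 -0.15554221] [103.  85.] -2.1294403076171875
rest 197 [330.24873096 129.18781726] [ 0.64915708 -0.15668265] [ 0.64922858 -0.15734447] [84. 32.] 16.72711944580078
rest 104 [319.15384615 138.94230769] [ 0.618665   -0.12088531] [ 0.62632611 -0.12379926] [79. 25.] -2.1294097900390625
```

View pics/s4.png

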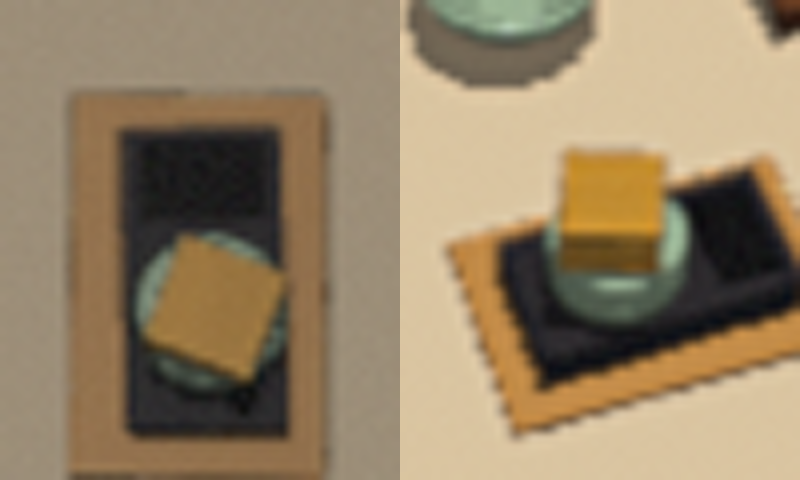

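```bash
python3 -c "
from h import *;print(go([.4147,.0145,.16],-22))"
```

```text
(array([-49.2, 266.9,  13.6]), array([-0.   , -0.001, -0.886]))
```

Request:
{"api": "step_arm", "payload": {"plan": [[0,[-49,267,14],[0,0,-0.886]],[0,[-49,267,14],[0,0,-0.886]],[0,[-49,267,14],[0,0,-0.886]],[0,[-49,267,14],[0,0,-0.886]],[0,[-49,267,14],[0,0,-0.886]]]}}

```text
t: 9.45
tcp_pos: [0.4136, 0.0301, 0.215]
tool_rot: [0.0, 0.866, 0.5, 0.0]
ft_force: [0.4, 0.5, -0.4]
width: 0.999
gripper_force: 0.0
```

Request:
{"api": "step_arm", "payload": {"plan": [[0,[0,0,0],[0,0,0]]]}}

```text
t: 9.57
tcp_pos: [0.4138, 0.0291, 0.2149]
tool_rot: [0.0, 0.868, 0.497, -0.0]
ft_force: [0.5, 0.2, 0.3]
width: 0.997
gripper_force: 0.0
```

```bash
python3 -c "
from h import *;print(go([.4147,.0145,.077],-22))"
```

```text
(array([-12.1,   8.1,  83.9]), array([ 0.   ,  0.   , -0.146]))
```

Request:
{"api": "step_arm", "payload": {"plan": [[0,[-12,8,5],[0,0,-0.146]],[0,[-12,8,35],[0,0,-0.146]],[0,[-12,8,60],[0,0,-0.146]],[0,[-12,8,60],[0,0,-0.146]]]}}

```text
t: 10.07
tcp_pos: [0.4135, 0.0181, 0.1541]
tool_rot: [-0.001, 0.829, 0.559, -0.001]
ft_force: [0.2, -0.5, 0.3]
width: 1.002
gripper_force: 0.0
```

```bash
python3 -c "
from h import *;print(go([.4147,.0145,.077],-22))"
```

```text
(array([-2.9,  2.5, 23.1]), array([-0.003,  0.001,  0.   ]))
```

Request:
{"api": "step_arm", "payload": {"plan": [[0,[-2,2,12],[0,0,0]],[0,[-3,2.5,23],[0,0,0]],[0,[-3,2.5,23],[0,0,0]],[80,[-3,2.5,23],[0,0,0]],[110,[-3,2.5,23],[0,0,0]]]}}

```text
t: 10.7
tcp_pos: [0.4155, 0.0141, 0.1324]
tool_rot: [0.0, 0.829, 0.56, 0.0]
ft_force: [-0.3, 0.9, -0.1]
width: 0.603
gripper_force: 0.0
```

Request:
{"api": "step_arm", "payload": {"plan": [[130,[0,0,0],[0,0,0]],[150,[0,0,0],[0,0,0]],[255,[0,0,0],[0,0,0]],[255,[0,0,0],[0,0,0]],[255,[0,0,0],[0,0,0]]]}}

```text
t: 11.32
tcp_pos: [0.4156, 0.0141, 0.1325]
tool_rot: [0.0, 0.829, 0.56, 0.0]
ft_force: [-0.9, -0.5, 9.9]
width: 0.492
gripper_force: 29.5
```

Request:
{"api": "step_arm", "payload": {"plan": [[255,[0,0,-4],[0,0,0]],[255,[0,0,-15],[0,0,0]],[255,[0,0,-40],[0,0,0]],[255,[0,0,-80],[0,0,0]],[255,[0,0,-80],[0,0,0]]]}}

```text
t: 11.95
tcp_pos: [0.4164, 0.014, 0.2147]
tool_rot: [0.002, 0.829, 0.56, 0.002]
ft_force: [-0.1, 0.1, -1.8]
width: 0.487
gripper_force: 31.2
```

Run:
```python
from h import *
from workcell import bot
print(go([.462,-.360,.16],-28))
s=bot.snapshot('side')
cv2.imwrite('pics/s5.png',cv2.resize(s['image'][120:248,196:324],(600,600),interpolation=cv2.INTER_CUBIC))
```

```text
(array([-330. ,  181.8,    1.1]), array([ 0.005, -0.002,  0.106]))
```

View pics/s5.png

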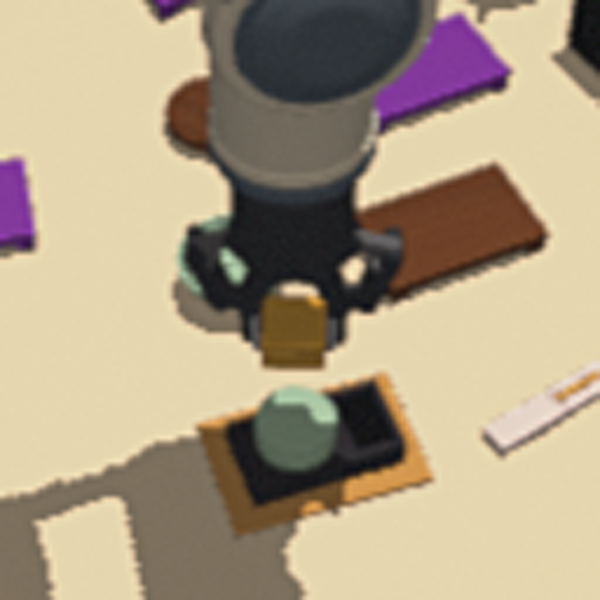

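Request:
{"api": "step_arm", "payload": {"plan": [[255,[-330,182,1],[0.005,-0.002,0.106]],[255,[-330,182,1],[0.005,-0.002,0.106]],[255,[-330,182,1],[0.005,-0.002,0.106]],[255,[-330,182,1],[0.005,-0.002,0.106]],[255,[-330,182,1],[0.005,-0.002,0.106]]]}}

```text
t: 12.62
tcp_pos: [0.4528, -0.298, 0.2103]
tool_rot: [-0.002, 0.857, 0.515, -0.002]
ft_force: [1.2, 0.4, -0.9]
width: 0.482
gripper_force: 31.2
```

```bash
python3 -c "
from h import *;print(go([.462,-.360,.07],-28))"
```

```text
(array([-50.2,  37.8,  86.1]), array([-0.006,  0.002, -0.   ]))
```

Request:
{"api": "step_arm", "payload": {"plan": [[255,[-50,38,10],[-0.006,0.002,0]],[255,[-50,38,50],[-0.006,0.002,0]],[255,[-50,38,86],[-0.006,0.002,0]],[255,[-50,38,86],[-0.006,0.002,0]],[255,[-50,38,86],[-0.006,0.002,0]]]}}

```text
t: 13.25
tcp_pos: [0.4632, -0.3581, 0.1258]
tool_rot: [0.001, 0.857, 0.515, 0.0]
ft_force: [-0.3, 0.4, -1.2]
width: 0.487
gripper_force: 31.2
```

```bash
python3 -c "
from h import *;print(go([.462,-.360,.0415],-28))"
```

```text
(array([-2.2, -0.2, 30.4]), array([0.001, 0.   , 0.001]))
```

Request:
{"api": "step_arm", "payload": {"plan": [[255,[-2,0,15],[0,0,0]],[255,[-2,0,25],[0,0,0]],[255,[-2,0,30],[0,0,0]],[255,[-2,0,30],[0,0,0]],[255,[-2,0,30],[0,0,0]]]}}

```text
t: 13.88
tcp_pos: [0.4621, -0.3599, 0.0953]
tool_rot: [0.001, 0.857, 0.515, 0.0]
ft_force: [0.6, 0.6, -1.6]
width: 0.482
gripper_force: 31.4
```

Request:
{"api": "step_arm", "payload": {"plan": [[255,[0,0,1.5],[0,0,0]],[255,[0,0,1.5],[0,0,0]],[255,[0,0,1.5],[0,0,0]]]}}

```text
t: 14.25
tcp_pos: [0.4622, -0.3599, 0.0944]
tool_rot: [0.001, 0.857, 0.515, 0.0]
ft_force: [-2.6, 1.5, 12.0]
width: 0.487
gripper_force: 33.0
```

Request:
{"api": "step_arm", "payload": {"plan": [[120,[0,0,0],[0,0,0]],[100,[0,0,0],[0,0,0]],[0,[0,0,0],[0,0,0]],[0,[0,0,0],[0,0,0]]]}}

```text
t: 14.75
tcp_pos: [0.462, -0.3599, 0.0936]
tool_rot: [0.001, 0.857, 0.515, 0.0]
ft_force: [-0.6, 0.2, 0.3]
width: 0.989
gripper_force: 0.0
```

Request:
{"api": "step_arm", "payload": {"plan": [[0,[0,0,-10],[0,0,0]],[0,[0,0,-40],[0,0,0]],[0,[0,0,-90],[0,0,0]],[0,[0,0,-130],[0,0,0]],[0,[0,0,-130],[0,0,0]]]}}

```text
t: 15.38
tcp_pos: [0.4629, -0.3606, 0.2274]
tool_rot: [0.003, 0.857, 0.515, 0.001]
ft_force: [0.1, 0.4, -0.8]
width: 0.996
gripper_force: 0.0
```

```bash
cat > meas.py <<'E'
from h import *
from workcell import bot
print(bot.sense()['tcp_pos'])
d={n:bot.snapshot(n) for n in("top","side")};pickle.dump(d,open('snapm.pkl','wb'))
for n in d:
    s=d[n];hsv=cv2.cvtColor(s['image'],cv2.COLOR_BGR2HSV).astype(int);H,S,V=[hsv[...,i] for i in range(3)]
    for k,m,z,z2 in(('brass',(H>10)&(H<30)&(S>140),.035,.048),('green',(H>45)&(H<95)&(S>35),.043,.058),('stone',(V<65)&(S<90),.017,.028)):
        for b,a,cc in blobs(m,60):
            r=rect(s,b,z)
            if abs(r[0]-[.42,.015]).max()<.05 or abs(r[0]-[.462,-.36]).max()<.03 or abs(r[0]-[.47,.36]).max()<.03 or abs(r[0]-[.43,.19]).max()<.03: print(n,k,a,cc,*r,*rect(s,b,z2)[:2])
t=cv2.resize(d['top']['image'][165:225,252:302],(400,480),interpolation=cv2.INTER_CUBIC)
u=cv2.resize(d['side']['image'][180:240,232:282],(400,480),interpolation=cv2.INTER_CUBIC)
import sys;cv2.imwrite(f'pics/{sys.argv[1]}.png',np.hstack([t,u]))
E
python3 meas.py s6
```

```text
[ 0.46290639 -0.3606236   0.2273854 ]
top green 471 [220.7133758  201.38004246] [0.42832047 0.18526593] [0.4280773  0.18591447] [82. 81.] -1.0849380493164062 [0.42668543 0.18419837] [0.4264451  0.18483934]
top green 129 [280.03100775 202.27131783] [0.42212442 0.00684464] [0.42117468 0.00650302] [56. 40.] 12.547581672668457 [0.42056174 0.00786087] [0.41962317 0.00752326]
top stone 421 [276.76247031 198.04750594] [0.43821822 0.01478673] [0.43382996 0.01269382] [115.  58.] -1.3582077026367188 [0.43695989 0.01545051] [0.43260849 0.01337517]
side brass 273 [255.86080586 223.64835165] [ 0.39406512 -0.02443183] [ 0.42258401 -0.00443782] [137.  93.] -1.82049560546875 [ 0.39128207 -0.03216962] [ 0.41942059 -0.01244229]
side brass 413 [321.1937046  315.69491525] [ 0.45923004 -0.36339428] [ 0.45643716 -0.36417166] [63. 58.] 62.723331451416016 [ 0.45557788 -0.36661131] [ 0.45282224 -0.36737823]
side stone 152 [253.52631579 219.86184211] [0.39576188 0.00278732] [0.40871664 0.01316368] [67. 67.] 0.44890108704566956 [ 0.39343089 -0.00394293] [0.4062421  0.00631846]
```

View pics/s6.png

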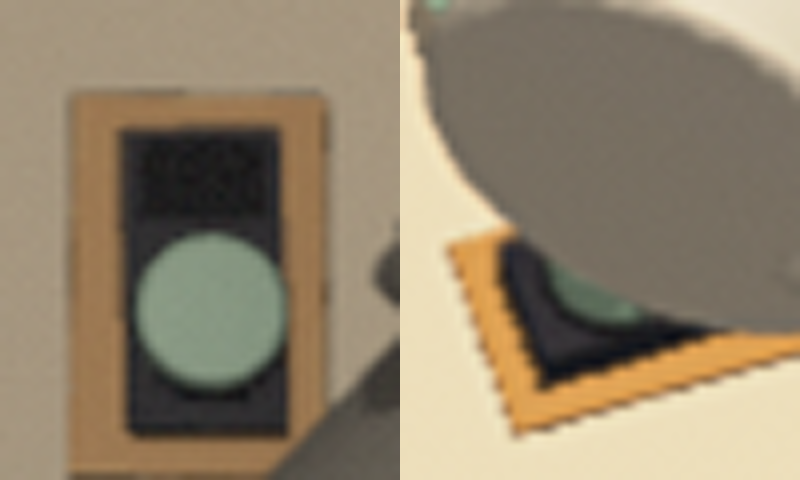

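```bash
python3 -c "
from h import *
d=pickle.load(open('snapm.pkl','rb'));print(onto(d['top'],[277.9,203.3],.05),onto(d['top'],[277.9,203.3],.055))
print(go([.415,.017,.11],-90),go([.415,.017,.11],-70))"
```

```text
[[0.41840245 0.01378979 0.05      ]] [[0.41789327 0.01410321 0.055     ]]
(array([ 310.7, -218.2,   59.6]), array([ 2.000e-03, -1.000e-03,  1.082e+00])) (array([ 310.7, -218.2,   59.6]), array([ 0.002, -0.   ,  0.733]))
```

```bash
python3 -c "
from h import *
print(go([.418,.014,.11],-28))"
```

```text
(array([ 309.4, -214.1,   59.6]), array([0.002, 0.   , 0.   ]))
```

Request:
{"api": "step_arm", "payload": {"plan": [[0,[309,-214,0],[0,0,0]],[0,[309,-214,0],[0,0,0]],[0,[309,-214,0],[0,0,0]],[0,[309,-214,0],[0,0,0]],[0,[309,-214,0],[0,0,0]]]}}

```text
t: 16.1
tcp_pos: [0.4243, -0.0476, 0.2226]
tool_rot: [-0.0, 0.857, 0.515, -0.0]
ft_force: [0.7, 0.2, -0.0]
width: 0.997
gripper_force: 0.0
```

```bash
python3 -c "
from h import *
print(go([.418,.014,.07],-28))"
```

```text
(array([ 51.5, -34.4,  98.6]), array([-0.001,  0.001, -0.   ]))
```

Request:
{"api": "step_arm", "payload": {"plan": [[0,[51,-34,10],[0,0,0]],[0,[51,-34,50],[0,0,0]],[0,[51,-34,80],[0,0,0]],[0,[51,-34,80],[0,0,0]],[0,[51,-34,80],[0,0,0]]]}}

```text
t: 16.73
tcp_pos: [0.4193, 0.0114, 0.1437]
tool_rot: [0.0, 0.857, 0.515, -0.0]
ft_force: [0.2, 0.6, -0.1]
width: 1.005
gripper_force: 0.0
```

```bash
python3 -c "
from h import *
print(go([.418,.014,.048],-28))"
```

```text
(array([ 1.7, -2.4, 41.7]), array([0.   , 0.001, 0.   ]))
```

Request:
{"api": "step_arm", "payload": {"plan": [[0,[2,-2,15],[0,0,0]],[0,[2,-2,30],[0,0,0]],[0,[2,-2,41],[0,0,0]],[0,[2,-2,41],[0,0,0]],[50,[2,-2,41],[0,0,0]]]}}

```text
t: 17.35
tcp_pos: [0.4187, 0.0141, 0.1029]
tool_rot: [0.001, 0.857, 0.515, 0.0]
ft_force: [-0.6, -1.0, 0.6]
width: 0.818
gripper_force: 0.0
```

Request:
{"api": "step_arm", "payload": {"plan": [[75,[0,0,0],[0,0,0]],[100,[0,0,0],[0,0,0]],[255,[0,0,0],[0,0,0]],[255,[0,0,0],[0,0,0]],[255,[0,0,0],[0,0,0]]]}}

```text
t: 17.98
tcp_pos: [0.4187, 0.0142, 0.1029]
tool_rot: [0.001, 0.857, 0.515, 0.001]
ft_force: [-1.5, -0.2, 10.7]
width: 0.668
gripper_force: 29.6
```

Request:
{"api": "step_arm", "payload": {"plan": [[255,[0,0,-4],[0,0,0]],[255,[0,0,-15],[0,0,0]],[255,[0,0,-40],[0,0,0]],[255,[0,0,-80],[0,0,0]],[255,[0,0,-80],[0,0,0]]]}}

```text
t: 18.6
tcp_pos: [0.4194, 0.0142, 0.1851]
tool_rot: [0.002, 0.857, 0.515, 0.002]
ft_force: [0.4, -0.1, -0.9]
width: 0.669
gripper_force: 32.6
```

Run:
```python
from h import *
from workcell import bot
print(go([.4725,.360,.13],-28))
s=bot.snapshot('side')
cv2.imwrite('pics/s7.png',cv2.resize(s['image'][120:248,196:324],(600,600),interpolation=cv2.INTER_CUBIC))
```

```text
(array([ 330.3, -115.3,    0.9]), array([ 0.006, -0.002,  0.   ]))
```

View pics/s7.png

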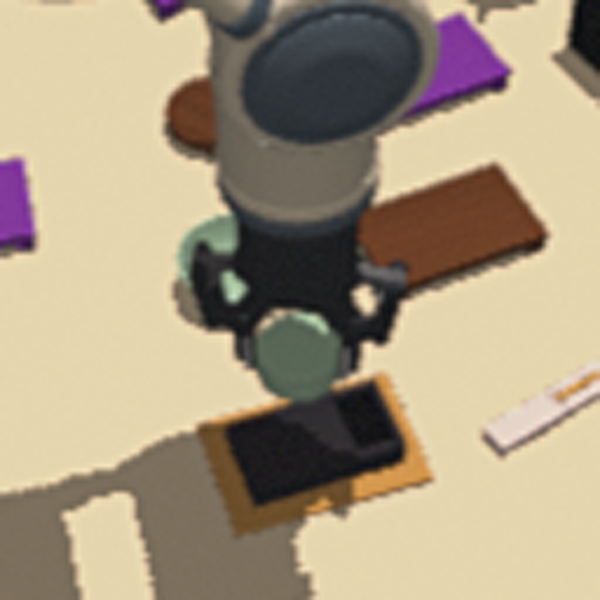

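Request:
{"api": "step_arm", "payload": {"plan": [[255,[330,-115,0],[0.005,-0.002,0]],[255,[330,-115,0],[0.005,-0.002,0]],[255,[330,-115,0],[0.005,-0.002,0]],[255,[330,-115,0],[0.005,-0.002,0]],[255,[330,-115,0],[0.005,-0.002,0]]]}}

```text
t: 19.27
tcp_pos: [0.4656, 0.3251, 0.1813]
tool_rot: [-0.001, 0.857, 0.515, -0.003]
ft_force: [1.2, 0.0, -0.7]
width: 0.666
gripper_force: 32.6
```

```bash
python3 -c "
from h import *;print(go([.4725,.360,.07],-28))"
```

```text
(array([ 34.2, -10. ,  57.2]), array([-0.005,  0.004,  0.001]))
```

Request:
{"api": "step_arm", "payload": {"plan": [[255,[34,-10,0],[-0.003,0.002,0]],[255,[34,-10,30],[-0.003,0.002,0]],[255,[34,-10,57],[-0.003,0.002,0]],[255,[34,-10,57],[-0.003,0.002,0]],[255,[34,-10,57],[-0.003,0.002,0]]]}}

```text
t: 19.9
tcp_pos: [0.4731, 0.3578, 0.1255]
tool_rot: [-0.0, 0.857, 0.515, -0.0]
ft_force: [0.0, -0.2, -1.0]
width: 0.669
gripper_force: 32.6
```

```bash
python3 -c "
from h import *;print(go([.4725,.360,.042],-28))"
```

```text
(array([ 1.7, -1.5, 29.5]), array([-0.001,  0.   ,  0.   ]))
```

Request:
{"api": "step_arm", "payload": {"plan": [[255,[2,-1,15],[0,0,0]],[255,[2,-1,25],[0,0,0]],[255,[2,-1,29.5],[0,0,0]],[255,[2,-1,29.5],[0,0,0]],[255,[2,-1,29.5],[0,0,0]]]}}

```text
t: 20.52
tcp_pos: [0.473, 0.3601, 0.0957]
tool_rot: [-0.0, 0.857, 0.515, -0.0]
ft_force: [-0.9, -0.1, -1.1]
width: 0.67
gripper_force: 32.8
```

Request:
{"api": "step_arm", "payload": {"plan": [[255,[0,0,1.5],[0,0,0]],[255,[0,0,1.5],[0,0,0]],[255,[0,0,1.5],[0,0,0]]]}}

```text
t: 20.9
tcp_pos: [0.4731, 0.3601, 0.0948]
tool_rot: [-0.0, 0.857, 0.515, 0.0]
ft_force: [-2.6, -1.7, 11.9]
width: 0.67
gripper_force: 33.8
```

Seated. Release, raise, and re-measure the inkstone.

Request:
{"api": "step_arm", "payload": {"plan": [[60,[0,0,0],[0,0,0]],[30,[0,0,0],[0,0,0]],[0,[0,0,0],[0,0,0]],[0,[0,0,0],[0,0,0]]]}}

```text
t: 21.4
tcp_pos: [0.473, 0.36, 0.0941]
tool_rot: [-0.0, 0.857, 0.515, -0.0]
ft_force: [-0.1, 0.9, 0.3]
width: 0.996
gripper_force: 0.0
```

Request:
{"api": "step_arm", "payload": {"plan": [[0,[0,0,-10],[0,0,0]],[0,[0,0,-30],[0,0,0]],[0,[0,0,-80],[0,0,0]],[0,[0,0,-100],[0,0,0]],[0,[0,0,-100],[0,0,0]]]}}

```text
t: 22.02
tcp_pos: [0.4737, 0.3605, 0.1963]
tool_rot: [-0.0, 0.857, 0.515, 0.001]
ft_force: [0.1, 0.4, 0.1]
width: 1.001
gripper_force: 0.0
```

```bash
python3 meas.py s8; python3 -c "
from h import *
print(go([.4315,.0148,.11],-90))"
```

```text
[0.47368407 0.36045391 0.1963499 ]
top brass 264 [398.56818182 187.85606061] [ 0.46019447 -0.3576347 ] [ 0.45834796 -0.35121265] [64. 61.] -29.557689666748047 [ 0.45846557 -0.35309306] [ 0.45663763 -0.34673557]
top green 505 [220.76831683 201.45940594] [0.42807718 0.18510183] [0.42828412 0.18510309] [84. 82.] -74.9348554611206 [0.42644497 0.18403619] [0.42664948 0.18403741]
top stone 732 [277.29098361 199.94808743] [0.43226104 0.01331622] [0.43383643 0.01263614] [115.  58.] -1.358184814453125 [0.43105272 0.01399235] [0.43261487 0.01331796]
side brass 359 [261.34261838 221.49582173] [ 0.41399515 -0.0228576 ] [ 0.424491   -0.00427363] [141.  94.] -2.0145721435546875 [ 0.4109463  -0.03061639] [ 0.42130215 -0.01228027]
side brass 469 [320.54157783 316.36460554] [ 0.45674593 -0.3643813 ] [ 0.45535144 -0.36367459] [63. 60.] 62.27299880981445 [ 0.4531269  -0.36758515] [ 0.45175101 -0.36688794]
side green 151 [240.87417219 139.82781457] [0.47037186 0.35166615] [0.4698486  0.35417578] [73. 50.] 70.69621276855469 [0.46595008 0.3368284 ] [0.46543497 0.33929904]
side green 345 [245.0115942  174.88405797] [0.42698639 0.17715107] [0.42682303 0.17730655] [84. 79.] 69.59879302978516 [0.42323779 0.16502114] [0.42307703 0.16517426]
side stone 580 [262.57931034 214.07241379] [0.43253718 0.01397358] [0.43301572 0.01417077] [116.  69.] -0.28104400634765625 [0.4297987  0.00711938] [0.43027194 0.00731438]
(array([-324.2,  125.4,   30.1]), array([-1.000e-03,  1.000e-03,  1.082e+00]))
```

View pics/s8.png

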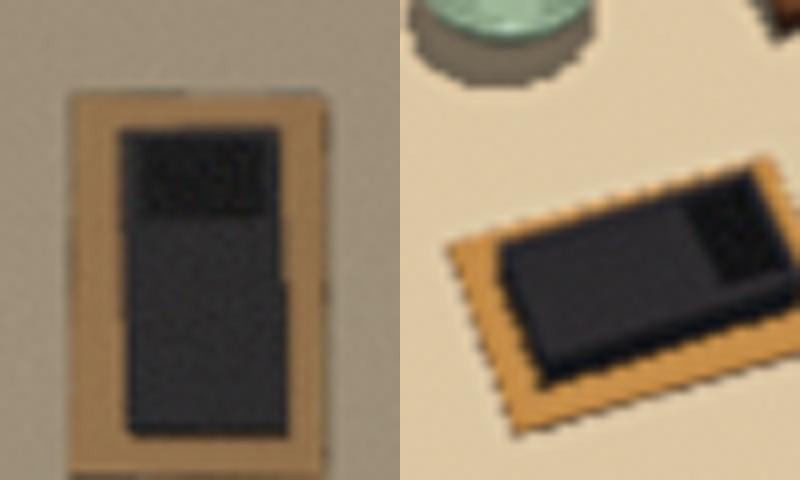

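Request:
{"api": "step_arm", "payload": {"plan": [[0,[-324,126,20],[0,0,1.09]],[0,[-324,126,20],[0,0,1.09]],[0,[-324,126,20],[0,0,1.09]],[0,[-324,126,20],[0,0,1.09]],[0,[-324,126,20],[0,0,1.09]]], "grip_force": 50}}

```text
t: 22.75
tcp_pos: [0.4356, 0.0485, 0.1754]
tool_rot: [-0.0, 0.998, 0.07, -0.001]
ft_force: [2.2, -0.8, -1.0]
width: 1.001
gripper_force: 0.0
```

```bash
python3 -c "
from h import *;print(go([.432,.014,.06],-90.5))"
```

```text
(array([-8.2, 33.7, 61.4]), array([-0.   ,  0.002,  0.148]))
```

Request:
{"api": "step_arm", "payload": {"plan": [[0,[-8,34,0],[0,0,0.148]],[0,[-8,34,20],[0,0,0.148]],[0,[-8,34,50],[0,0,0.148]],[0,[-8,34,61],[0,0,0.148]],[0,[-8,34,61],[0,0,0.148]]]}}

```text
t: 23.38
tcp_pos: [0.4329, 0.0156, 0.1146]
tool_rot: [-0.0, 1.0, -0.001, -0.002]
ft_force: [-0.4, 0.1, 0.9]
width: 0.998
gripper_force: 0.0
```

```bash
python3 -c "
from h import *;print(go([.432,.014,.024],-90.5))"
```

```text
(array([-0.8,  1.6, 36.6]), array([-0.   ,  0.003,  0.006]))
```

Request:
{"api": "step_arm", "payload": {"plan": [[0,[-1,1.5,15],[0,0.003,0.006]],[0,[-1,1.5,30],[0,0.003,0.006]],[0,[-1,1.5,36],[0,0.003,0.006]],[0,[-1,1.5,36],[0,0.003,0.006]],[30,[-1,1.5,36],[0,0.003,0.006]]]}}

```text
t: 24.0
tcp_pos: [0.4326, 0.014, 0.0797]
tool_rot: [-0.0, 1.0, -0.004, 0.001]
ft_force: [0.2, 0.0, 0.9]
width: 0.883
gripper_force: 0.0
```

Request:
{"api": "step_arm", "payload": {"plan": [[60,[0,0,0],[0,0,0]],[80,[0,0,0],[0,0,0]],[255,[0,0,0],[0,0,0]],[255,[0,0,0],[0,0,0]],[255,[0,0,0],[0,0,0]]]}}

```text
t: 24.62
tcp_pos: [0.4325, 0.0139, 0.0798]
tool_rot: [-0.0, 1.0, -0.004, 0.002]
ft_force: [-0.8, 0.7, 14.0]
width: 0.715
gripper_force: 51.1
```

Request:
{"api": "step_arm", "payload": {"plan": [[255,[0,0,-2],[0,0,0]],[255,[0,0,-6],[0,0,0]],[255,[0,0,-15],[0,0,0]],[255,[0,0,-15],[0,0,0]]]}}

```text
t: 25.12
tcp_pos: [0.4326, 0.0139, 0.0949]
tool_rot: [-0.0, 1.0, -0.005, 0.002]
ft_force: [0.0, -0.7, -3.7]
width: 0.715
gripper_force: 55.9
```

Run:
```python
from h import *
from workcell import bot
s=bot.sense();print(s['tcp_pos'],s['width'],s['ft_force'],s['torque'],s['gripper_force'])
s=bot.snapshot('side')
cv2.imwrite('pics/s9.png',cv2.resize(s['image'][150:246,216:312],(600,600),interpolation=cv2.INTER_CUBIC))
```

```text
[0.43261755 0.013904   0.09488052] 0.7151738807503216 [ 0.03216708 -0.74822641 -3.73591767] [-0.02173057 -0.02666486  0.03609186] 55.87350904941559
```

View pics/s9.png

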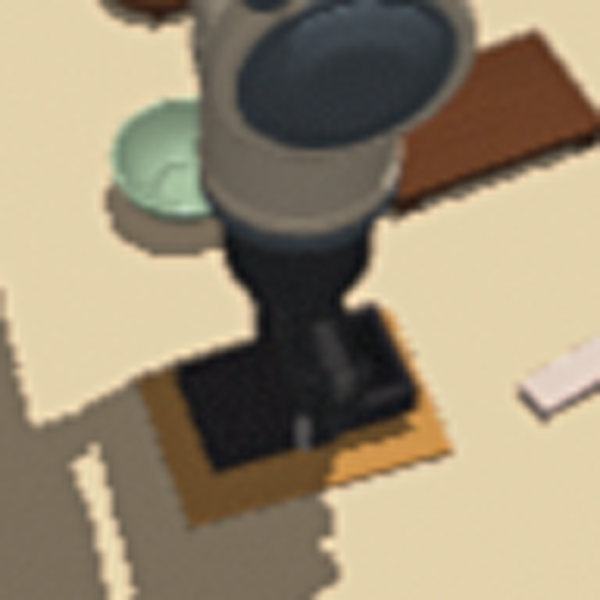

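Request:
{"api": "step_arm", "payload": {"plan": [[255,[0,0,-20],[0,0,0]],[255,[0,0,-50],[0,0,0]],[255,[0,0,-75],[0,0,0]],[255,[0,0,-75],[0,0,0]]]}}

```text
t: 25.68
tcp_pos: [0.4328, 0.0139, 0.1703]
tool_rot: [0.0, 1.0, -0.005, 0.003]
ft_force: [-0.2, -0.0, -3.0]
width: 0.707
gripper_force: 56.5
```

```bash
python3 -c "
from h import *;print(go([.606,.172,.11],-86))"
```

```text
(array([ 171.7, -159.7,    7.1]), array([ 0.   , -0.005, -0.079]))
```

Request:
{"api": "step_arm", "payload": {"plan": [[255,[60,-56,0],[0,0,-0.03]],[255,[120,-112,0],[0,0,-0.06]],[255,[172,-160,0],[0,-0.003,-0.079]],[255,[172,-160,0],[0,-0.003,-0.079]],[255,[172,-160,0],[0,-0.003,-0.079]]]}}

```text
t: 26.3
tcp_pos: [0.6073, 0.1745, 0.1676]
tool_rot: [-0.0, 0.999, 0.036, -0.0]
ft_force: [-0.2, -0.2, -3.5]
width: 0.711
gripper_force: 56.6
```

```bash
python3 -c "
from h import *;print(go([.606,.172,.07],-86))"
```

```text
(array([-1.4,  2.4, 43.6]), array([-0.   ,  0.   ,  0.002]))
```

Request:
{"api": "step_arm", "payload": {"plan": [[255,[-1,2,25],[0,0,0]],[255,[-1,2,45],[0,0,0]],[255,[-1,2,55],[0,0,0]],[255,[-1,2,55],[0,0,0]],[255,[-1,2,55],[0,0,0]]]}}

```text
t: 26.92
tcp_pos: [0.605, 0.1702, 0.1151]
tool_rot: [-0.0, 0.999, 0.035, -0.0]
ft_force: [0.6, -0.0, -2.5]
width: 0.713
gripper_force: 56.4
```

```bash
python3 -c "
from h import *;print(go([.606,.172,.0405],-86))"
```

```text
(array([ 1.2, -1.7, 20.6]), array([-0.,  0.,  0.]))
```

Request:
{"api": "step_arm", "payload": {"plan": [[255,[1,-1.5,10],[0,0,0]],[255,[1,-1.5,17],[0,0,0]],[255,[1,-1.5,20.5],[0,0,0]],[255,[1,-1.5,20.5],[0,0,0]],[255,[1,-1.5,20.5],[0,0,0]]]}}

```text
t: 27.55
tcp_pos: [0.6056, 0.1719, 0.094]
tool_rot: [-0.0, 0.999, 0.035, -0.0]
ft_force: [-0.4, -0.1, -2.7]
width: 0.711
gripper_force: 56.7
```

Request:
{"api": "step_arm", "payload": {"plan": [[255,[0,0,1.2],[0,0,0]],[255,[0,0,1.2],[0,0,0]],[255,[0,0,1.2],[0,0,0]]]}}

```text
t: 27.92
tcp_pos: [0.6056, 0.1719, 0.0938]
tool_rot: [-0.0, 0.999, 0.035, -0.0]
ft_force: [-6.2, -1.2, 15.2]
width: 0.713
gripper_force: 58.7
```

Request:
{"api": "step_arm", "payload": {"plan": [[55,[0,0,-0.5],[0,0,0]],[30,[0,0,-0.5],[0,0,0]],[0,[0,0,-0.5],[0,0,0]],[0,[0,0,-0.5],[0,0,0]]]}}

```text
t: 28.42
tcp_pos: [0.6056, 0.1718, 0.0933]
tool_rot: [-0.0, 0.999, 0.035, -0.001]
ft_force: [-0.2, 0.2, 0.4]
width: 1.001
gripper_force: 0.0
```

Request:
{"api": "step_arm", "payload": {"plan": [[0,[0,0,-10],[0,0,0]],[0,[0,0,-40],[0,0,0]],[0,[0,0,-90],[0,0,0]],[0,[0,0,-130],[0,0,0]],[0,[0,0,-130],[0,0,0]]]}}

```text
t: 29.05
tcp_pos: [0.6071, 0.1722, 0.2273]
tool_rot: [-0.001, 0.999, 0.035, 0.003]
ft_force: [0.8, -0.5, 0.1]
width: 1.003
gripper_force: 0.0
```

Request:
{"api": "step_arm", "payload": {"plan": [[0,[-200,120,0],[0,0,0]],[0,[-200,120,0],[0,0,0]],[0,[-200,120,0],[0,0,0]],[0,[-200,120,0],[0,0,0]],[0,[-200,120,0],[0,0,0]]]}}

```text
t: 29.68
tcp_pos: [0.4115, 0.0371, 0.2233]
tool_rot: [-0.0, 0.999, 0.034, -0.002]
ft_force: [1.4, 0.2, -0.5]
width: 1.001
gripper_force: 0.0
```

Run:
```python
from h import *
from workcell import bot
print(bot.sense()['ft_force'])
d={n:bot.snapshot(n) for n in("top","side")}
C=[[.649,-.156],[.462,-.36],[.4725,.36],[.606,.172]]
for n in d:
    s=d[n];hsv=cv2.cvtColor(s['image'],cv2.COLOR_BGR2HSV).astype(int);H,S,V=[hsv[...,i] for i in range(3)]
    for k,m,z in(('brass',(H>14)&(H<32)&(S>120)&(V>90),.034),('green',(H>45)&(H<95)&(S>35),.035),('stone',(V<65)&(S<90),.031),('white',(S<60)&(V>105),.03)):
        for b,a,cc in blobs(m,60):
            r=rect(s,b,z)
            if min(np.abs(r[1]-c).max() for c in C)<.012 or abs(r[1]-[.43,.187]).max()<.02: print(n,k,a,r[0].round(4),r[1].round(4),r[2],round(r[3],1))
t=cv2.resize(d['top']['image'][90:240,140:430],(800,414),interpolation=cv2.INTER_CUBIC)
cv2.imwrite('pics/s10.png',t)
```

```text
[ 1.37104172  0.23198301 -0.50391722]
top brass 192 [ 0.4641 -0.3648] [ 0.464  -0.3649] [43. 41.] 61.7
top green 181 [0.4749 0.3633] [0.4735 0.3617] [54. 53.] 44.2
top green 483 [0.4293 0.1857] [0.4289 0.1865] [82. 82.] -1.1
top stone 791 [0.6068 0.1726] [0.6067 0.1725] [122.  64.] 4.0
top white 257 [0.4756 0.3635] [0.475  0.3634] [53. 53.] -45.7
top white 252 [0.426  0.1834] [0.4263 0.1839] [52. 52.] -0.7
side brass 303 [ 0.4635 -0.3598] [ 0.4639 -0.3599] [49. 44.] 64.0
side green 254 [0.4207 0.1796] [0.4203 0.1808] [86. 65.] -77.5
side stone 461 [0.6046 0.17  ] [0.6053 0.1702] [121.  71.] 3.5
side white 290 [0.4195 0.1865] [0.42  0.189] [94. 67.] -87.2
side white 231 [ 0.6477 -0.1567] [ 0.6488 -0.1552] [94. 32.] 16.7
```

View pics/s10.png

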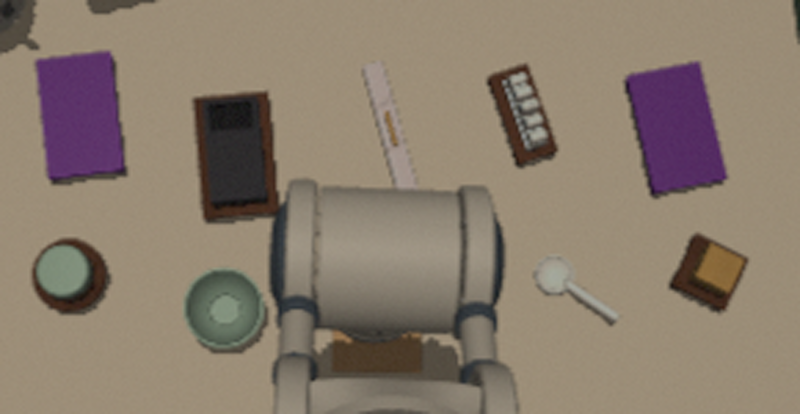

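All four pieces sit centred and square on their stands, the washer and paperweight have not moved, and the arm is clear.

```bash
python3 -c "
from workcell import bot;print(bot.close_job())"
```

```text
the job is handed in; nothing more can be done
None
```

I placed all four pieces upright on their matching stands and handed the job in at about 30 s. My final measurements put each piece within a few millimetres of centre and within about 2 degrees of square (limits 12 mm and 0.2 rad). Nothing was dropped, and the washer and paperweight were left where they lay; no verdict came back at hand-in.

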